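Draw in the orange lens-pair turnbuckle

ROBOT

A 6-joint arm with a two-finger parallel gripper is mounted at the origin on the work surface. World frame = base frame: x ahead of the robot, y to its left, z up, the work surface at z = 0. Lengths are in m, angles in rad, forces in N, time in s.
With the tool pointing down it reaches from about 0.375 to 0.925 m from the base axis. Payload 5.7 kg.
Tool frame: the origin (TCP) lies at the very end of the fingers, on their centre line; the grasp point (between the pads) lies env.grip_point_offset behind it (env.grip_point_offset is the distance from the TCP to the grasp point, in m); z points along the fingers, x is the direction in which the jaws open and shut, and the axes are right-handed (so a half turn about z gives the same grasp; the last joint's range is limited). The gripper opens to 88 mm and grips with 3 to 60 N. Pads are 20 mm wide; open, the fingers measure 115 mm over their backs; the gripper's body (75 mm by 178 mm) begins 61 mm behind the grasp point.
Start: joints at [-1.389, 0.359, 1.51, -0, 1.272, -0.115], TCP at [0.175, -0.574, 0.201] pointing down, gripper open.
Joint ranges: [-2.97, 2.97], [-1.01, 2.36], [0.21, 2.38], [-0.96, 4.11], [0.2, 2.71], [-2.98, 2.98]. Speed limits (rad/s): [2.39, 2.39, 3.14, 3.14, 3.14, 3.14].

INTERFACE

Orientations are given as a rotation vector (axis times angle).
In Python, from station import env gives the robot as it stands. The module is installed in compiled form; this text tells all that it offers.
- The arm moves only by the tool servo_tool, never from a script. Its argument "deltas" is a list of rows, each a list of 7 numbers: the turn, a rotation vector about the tool's x, y, z in rad, then the shift along the tool's x, y, z in mm, then the closure, from 0 (fully open) to 1 (shut). In form: [[wx, wy, wz, tx, ty, tz, fingers], ...]. A call has 1 to 10 rows; each row shifts and turns the commanded pose from where the row before left it, along the tool's axes as they then stand; what a row does not reach is not made up. A row lasts 1/10 s, in which the tool goes at most 50 mm and 8.59 degrees, less where a joint would pass 70% of its speed; a pose out of reach is approached as far as the arm can. A call with a gripper value outside its range is refused whole. The fingers move at their own pace and stop on an object; "squeeze" is the grip in N (left out, the last holds). Time passes only in rows, so rows that do not move let the fingers close. It gives the time, the measured TCP pose, the force and the opening at its end, in the units of the state.
- env.get_obs(): the state, without advancing time (a new reading comes with each control period).
- env.grab_frame(name): name is "scene" or "top" or "wrist"; returns the picture (480x640x3 uint8, blue, green, red); there is no depth.
- env.get_calibration(name): a dict with "K" (3x3 intrinsics, pixels), "extrinsics" (4x4, takes a point from world to camera coordinates); the wrist camera has in their place "T_tool_cam" (4x4, takes a point from camera to tool coordinates, whose origin is the TCP and whose axes are the tool frame's). Camera axes: x right, y up, looking along -z (the intrinsics and any distortion apply to the point x, -y, -z); pixel columns grow to the right and rows downward; lengths in m; the calibration is good to about 2 mm. The wrist camera is an equidistant fisheye: a pixel r from the principal point sees the ray r / f radians off the axis. A picture is of the moment at which its call begins: read the wrist's pose just before it. get_calibration takes no time and is no camera call.
- env.close_job(): hands the job in, once; it reports no verdict.
The state is a dict: "time": time; "qpos": joint angles; "qvel": joint speeds; "joint_efforts": joint torques, N m; "eef_pos": TCP position; "orientation": TCP orientation; "force": force on the tool from outside, world axes, zero at the start; "wrist_torque": the same for the moment, N m; "finger_gap": finger opening in m.
Only numpy, scipy, OpenCV 4.12 (cv2) and the standard library are available. Lean on these libraries where they do the work, as an engineer would, in place of code of your own. Each camera call takes 0.05 s, during which the arm holds its last target.

TASK

Two lens pairs stand on the optical table, each on a rail with a turnbuckle between its two lens carriages. On the one with the orange turnbuckle body, swing the ball-ended bar away from the robot, over the top, all the way to its stop, so that the turning body draws both carriages in against their rubber stops. Leave the blue turnbuckle as it is and let go at the end.

Things in the scene. Friction and masses are not known exactly. Their poses are not given: they have to be found in the camera images.
- orange_sleeve (a joint): Turn of the orange turnbuckle body about its level axis, rad. 0: bar leans 46 degrees from upright to the rail's -x (robot) side; 0.8: upright; 1.6: leans 46 degrees to +x, at its stop, carriages fully in. Starts at 0 to 0.35. Both lens carriages move in together, 6.25 mm each per rad. Stiff (0.22 N m, 3 to 5 N on the bar); stays where it is left.
- orange_axis (a point): Centre of the orange turnbuckle on its turning axis, 34 mm above the table. y runs along turnbuckle and rail, z up, x level, away from the robot: the way to swing the bar. Body: orange open frame 110 mm long (y), 29 mm across. The fixed rail is 250 mm long (y), 64 wide, 12 high; lens carriages 85 to 95 mm either side in y, 50 mm wide (x), 24 thick (y), 111 high.
- orange_knob (a point): Centre of the orange ball (20 mm diameter) at the end of the orange turnbuckle's steel bar (10 mm diameter), which stands square out of the middle of the body (y = 0 of orange_axis). The ball's centre is 75 mm from the turning axis and moves with the bar. The table is clear for 110 mm from the axis on the robot's side of the bar.
- blue_knob (a point): Centre of the blue ball at the end of the bar of the other turnbuckle, which is alike but blue and must be left as it is.

How it is judged:
At the end, for the whole second after the job is handed in: The orange turnbuckle is turned to within 0.2 rad (11 degrees) of its stop at 1.6 rad and at rest, so that both carriages are drawn in to within about 1.3 mm of their stops (value of joint orange_sleeve above 1.4 rad and velocity of joint orange_sleeve between -0.05 and 0.05 rad/s); the robot touches nothing.
It fails at once if the blue turnbuckle was turned: its ball moved more than 10 mm (distance of blue_knob from where it was at the start of the episode above 0.01 m).
It also fails if it takes over 29 s, if anything falls off the work surface, if the arm or the gripper's body presses on something with over 40 N, if the wrist force passes 120 N, or if a joint passes its speed limit or range.

## Working session

There is one attempt and no reset: what is moved stays moved. The work goes in short steps, Python scripts to look and compute and a tool call to move; the robot and the scene stay as the last step left them, time stands still between calls to the robot, and variables do not carry over. Pictures are saved under pics/ and viewed, and the job is handed in when it is done.

Besides the shell and the picture viewer there is one more tool, called after "Request:" as name(argument=value, ...), one argument or row to a line, values as JSON. servo_tool: Moves the arm, as the interface text tells. Its arguments: {"type":"object","properties":{"deltas":{"type":"array","items":{"type":"array","items":{"type":"number"}}},"squeeze":{"type":"number"}},"required":["deltas"]}

```bash
mkdir -p pics; python3 - <<'E'
from station import env
import cv2
print(env.get_obs(), env.grip_point_offset)
for n in ("scene","top"):
    cv2.imwrite(f"pics/{n}0.png",env.grab_frame(n)); c=env.get_calibration(n); print(n,c)
print(env.get_calibration("wrist"))
E
```

```text
{'time': 0.0, 'qpos': array([-1.38908878e+00,  3.59495802e-01,  1.51141079e+00,  2.78586873e-06,
        1.27248790e+00, -1.15100653e-01]), 'qvel': array([-9.43545824e-05, -1.75982060e-03, -7.02795891e-04,  4.08396201e-04,
       -6.72681239e-04,  1.65511990e-04]), 'joint_efforts': array([-1.93787637e-03, -5.15374839e+01, -2.70722222e+01,  6.70659472e-02,
        3.46535328e-02, -1.01031592e-04]), 'eef_pos': array([ 0.17534496, -0.57305918,  0.20032334]), 'orientation': array([-2.52449389e+00,  1.86782914e+00,  2.06320152e-03]), 'force': array([-0.0760087 , -0.08312234,  0.53137812]), 'wrist_torque': array([0.01325759, 0.02962438, 0.01615302]), 'finger_gap': 0.0877575543745909} 0.0187
scene {'K': array([[531.15704261,   0.        , 320.66510227],
       [  0.        , 531.15704261, 233.90939476],
       [  0.        ,   0.        ,   1.        ]]), 'extrinsics': array([[-5.82235425e-01,  8.13019998e-01, -6.27007327e-04,
         3.03011059e-01],
       [-5.93181875e-01, -4.24273086e-01,  6.84198518e-01,
         2.36366324e-01],
       [ 5.56001055e-01,  3.98736544e-01,  7.29295547e-
[... 454 characters left out ...]
75499e-01],
       [-9.68774607e-02,  2.27223196e-02,  9.95036911e-01,
        -7.16684070e-01],
       [ 0.00000000e+00,  0.00000000e+00,  0.00000000e+00,
         1.00000000e+00]])}
{'K': array([[371.64829954,   0.        , 318.91287998],
       [  0.        , 371.64829954, 247.80047661],
       [  0.        ,   0.        ,   1.        ]]), 'T_tool_cam': array([[ 9.99999863e-01, -1.10003352e-04, -5.11339554e-04,
         7.78664109e-04],
       [-2.39213333e-04, -9.65583520e-01, -2.60093076e-01,
        -7.04327756e-02],
       [-4.65129936e-04,  2.60093162e-01, -9.65583415e-01,
        -1.82503710e-01],
       [ 0.00000000e+00,  0.00000000e+00,  0.00000000e+00,
         1.00000000e+00]])}
```

View pics/scene0.png

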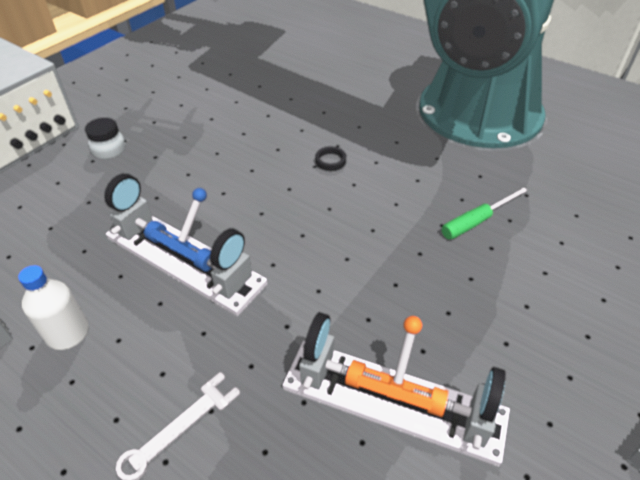

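View pics/top0.png

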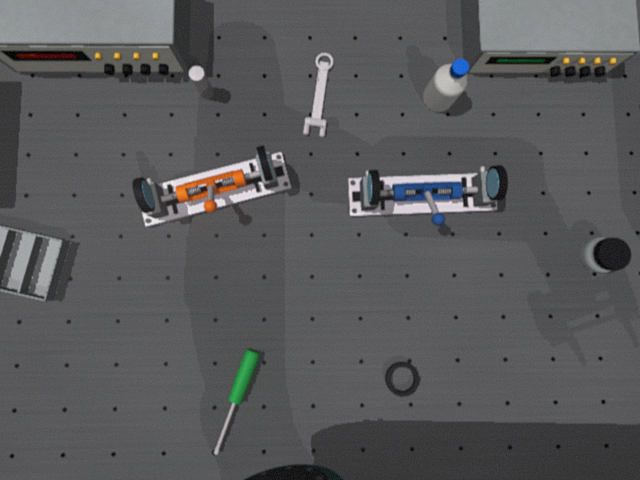

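Scene picture: orange ball at about (413,325), body from (350,374) to (446,402). Top picture: orange ball at about (210,206), body from (180,192) to (244,178). The blue unit is to the robot's right, about 0.2 m away. Next I triangulate these.

```bash
cat > h.py <<'E'
import numpy as np, cv2
from station import env
from scipy.spatial.transform import Rotation as R
F=np.diag([1,-1,-1.])
def P(n):
    c=env.get_calibration(n); E=np.array(c["extrinsics"]); return np.array(c["K"])@F@E[:3]
def proj(n,p):
    q=P(n)@np.append(p,1); return q[:2]/q[2]
def tri(a,b):
    X=cv2.triangulatePoints(P("scene"),P("top"),np.float64(a).reshape(2,1),np.float64(b).reshape(2,1)); return (X[:3]/X[3]).ravel()
def atz(n,uv,z):
    M=P(n); A=M[:,[0,1,3]].copy(); A[:,2]+=M[:,2]*z
    q=np.linalg.solve(A,[*uv,1]); return q[:2]/q[2]
E
python3 - <<'E'
from h import *
for n in("scene","top"):
    im=cv2.imread(f"pics/{n}0.png"); h=cv2.cvtColor(im,cv2.COLOR_BGR2HSV)
    m=cv2.inRange(h,(5,170,90),(18,255,255))
    k,l,s,c=cv2.connectedComponentsWithStats(m)
    for i in range(1,k):
        if s[i,4]>25: print(n,s[i],c[i])
k=tri((413.5,325),(210,206)); print("knob",k)
for uv in [(148,223),(290,187),(283,155),(140,190)]: print(atz("top",uv,.012))
for uv in [(285,385),(500,459),(508,408)]: print("s",atz("scene",uv,.012))
print(atz("top",(180,192),.034),atz("top",(244,178),.034),"scene",atz("scene",(350,374),.034),atz("scene",(446,402),.034))
print("blue",tri((200,195),(438,219)))
im=cv2.imread("pics/top0.png")[130:250,120:320]; cv2.imwrite("pics/topz.png",cv2.resize(im,None,fx=4,fy=4,interpolation=2))
E
```

```text
scene [405 317  16  16 147] [411.6462585  324.79591837]
scene [ 345  361  102   56 1519] [393.73403555 389.62870309]
top [176 170  70  32 730] [210.19452055 185.72739726]
top [205 200  11  12 107] [209.87850467 205.78504673]
knob [0.56344082 0.15311096 0.09355605]
[0.54940495 0.27012482]
[0.60876294 0.03483825]
[0.66377181 0.04643538]
[0.60491978 0.28479176]
s [0.66851074 0.05514197]
s [0.60313381 0.29125659]
s [0.54459923 0.27637949]
[0.59699472 0.21243834] [0.61961146 0.10912124] scene [0.62332795 0.11460241] [0.590453   0.21817589]
blue [ 0.54246994 -0.18986931  0.08570728]
```

View pics/topz.png

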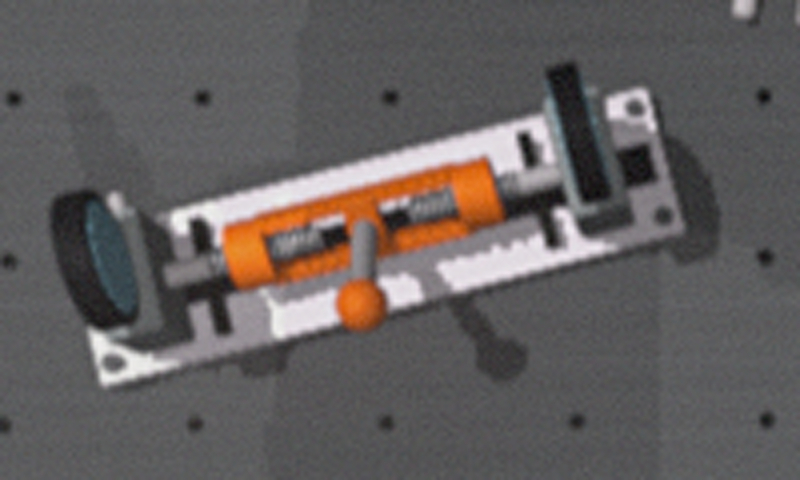

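```bash
cat >> h.py <<'E'
YAW=0.255; AX=np.array([.607,.1645,.034])
XR=np.array([np.cos(YAW),np.sin(YAW),0]); YR=np.array([-XR[1],XR[0],0]); Z=np.array([0,0,1.])
RT=np.column_stack([XR,-YR,-Z])
def rel(tp,o=None):
    o=o or env.get_obs(); r=R.from_rotvec(o["orientation"])
    return (r.inv()*R.from_matrix(RT)).as_rotvec(), r.inv().apply(np.array(tp)-o["eef_pos"])*1000
E
python3 - <<'E'
from h import *
k=np.array([.5634,.1531,.0936]); d=k-AX; print("rail coords",d@XR,d@YR,d[2],np.hypot(d@XR,d[2]))
tp=np.array([*k[:2],.20]); w,t=rel(tp); print(w,t)
o=env.get_obs()
n=20
for pre in(0,1):
  # constant twist
  from scipy.linalg import logm
  T0=np.eye(4);T0[:3,:3]=R.from_rotvec(o["orientation"]).as_matrix();T0[:3,3]=o["eef_pos"]
  T1=np.eye(4);T1[:3,:3]=RT;T1[:3,3]=tp
  L=np.real(logm(np.linalg.inv(T0)@T1))/n
  from scipy.linalg import expm
  D=expm(L)
  w=R.from_matrix(D[:3,:3]).as_rotvec(); t=D[:3,3]*1000
  print(w.round(4),t.round(2),"post-turn axes",(D[:3,:3].T@t).round(2))
E
```

```text
rail coords -0.045065717350453775 -3.34617543908787e-05 0.0596 0.0747200032140724
[-1.39055484e-03  1.11563241e-03 -1.52902596e+00] [-581.00638476 -583.46904163    1.4734157 ]
[-0.0001  0.0001 -0.0765] [-2.590e+00 -4.539e+01  4.000e-02] post-turn axes [ 8.800e-01 -4.545e+01  3.000e-02]
[-0.0001  0.0001 -0.0765] [-2.590e+00 -4.539e+01  4.000e-02] post-turn axes [ 8.800e-01 -4.545e+01  3.000e-02]
```

Request:
servo_tool(
  deltas=[
    [0,0,-0.0765,-2.6,-45.4,0,0.43],
    [0,0,-0.0765,-2.6,-45.4,0,0.43],
    [0,0,-0.0765,-2.6,-45.4,0,0.43],
    [0,0,-0.0765,-2.6,-45.4,0,0.43],
    [0,0,-0.0765,-2.6,-45.4,0,0.43],
    [0,0,-0.0765,-2.6,-45.4,0,0.43],
    [0,0,-0.0765,-2.6,-45.4,0,0.43],
    [0,0,-0.0765,-2.6,-45.4,0,0.43],
    [0,0,-0.0765,-2.6,-45.4,0,0.43],
    [0,0,-0.0765,-2.6,-45.4,0,0.43],
  ],
)

```text
time: 1.1
eef_pos: [0.5164, -0.2868, 0.2008]
orientation: [-3.041, 0.786, 0.0]
force: [0.7, 0.1, -0.4]
finger_gap: 0.0501
```

Request:
servo_tool(
  deltas=[
    [0,0,-0.0765,-2.6,-45.4,0,0.43],
    [0,0,-0.0765,-2.6,-45.4,0,0.43],
    [0,0,-0.0765,-2.6,-45.4,0,0.43],
    [0,0,-0.0765,-2.6,-45.4,0,0.43],
    [0,0,-0.0765,-2.6,-45.4,0,0.43],
    [0,0,-0.0765,-2.6,-45.4,0,0.43],
    [0,0,-0.0765,-2.6,-45.4,0,0.43],
    [0,0,-0.0765,-2.6,-45.4,0,0.43],
    [0,0,-0.0765,-2.6,-45.4,0,0.43],
    [0,0,0,0,0,0,0.43],
  ],
)

```text
time: 2.1
eef_pos: [0.572, 0.1138, 0.2008]
orientation: [-3.126, -0.292, 0.002]
force: [-0.1, 0.7, 1.0]
finger_gap: 0.05
```

```bash
python3 - <<'E'
from h import *
o=env.get_obs(); print(o["time"],o["eef_pos"],o["finger_gap"],o["force"]); print(rel([.5634,.1531,.2],o))
f=env.grab_frame("wrist"); cv2.imwrite("pics/w1.png",f)
E
```

```text
2.1 [0.57200872 0.11382608 0.20075594] 0.04996968352174416 [-0.13313584  0.73717628  0.96619735]
(array([-0.00254509,  0.00112205, -0.06869988]), array([ -1.18429596, -40.18685225,   0.85802099]))
```

View pics/w1.png

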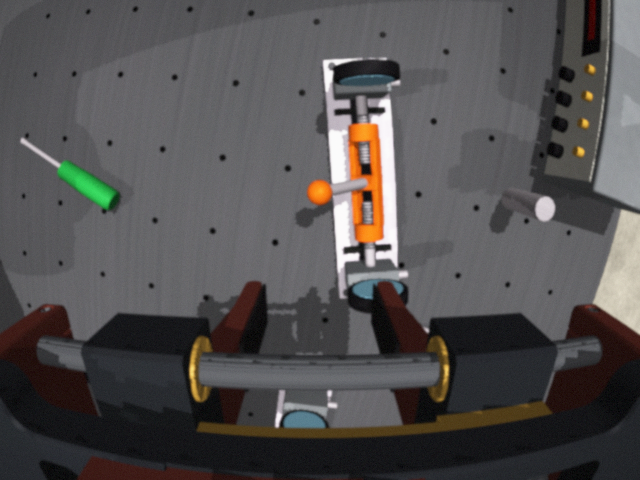

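Wrist picture: orange ball at (319,192) and body axis from (364,130) to (369,235), with the jaws opening across the rail as intended. I'll check the ball position and rail heading from here.

```bash
cat >> h.py <<'E'
def wray(uv,o,z):
    c=env.get_calibration("wrist");K=c["K"];T=np.array(c["T_tool_cam"])
    d=np.array([uv[0]-K[0,2],uv[1]-K[1,2]]);r=np.hypot(*d);th=r/K[0,0]
    v=F@np.array([*(d/r*np.sin(th)),np.cos(th)])
    A=R.from_rotvec(o["orientation"]).as_matrix()
    p=o["eef_pos"]+A@T[:3,3]; v=A@T[:3,:3]@v
    return p+v*(z-p[2])/v[2]
E
python3 - <<'E'
from h import *
o=env.get_obs()
print(wray((319,192),o,.0936))
a=wray((364,126),o,.034+.010);b=wray((369,239),o,.044);print(a,b,(a+b)/2,np.linalg.norm(a-b),np.arctan2(a[0]-b[0] if 0 else b[0]-a[0],a[1]-b[1]))
print(rel([.5634,.1531,.2],o))
E
```

```text
[0.56546986 0.14768912 0.0936    ]
[0.59522587 0.20955169 0.044     ] [0.62100204 0.10729335 0.044     ] [0.60811395 0.15842252 0.044     ] 0.10545699618378794 0.2469252070432424
(array([-0.00059028,  0.00103996, -0.07129058]), array([ -1.48072401, -42.86255437,   0.78977594]))
```

Request:
servo_tool(
  deltas=[
    [0,0,-0.066,-1,-39.5,0,0.43],
    [0,0,0,0,0,40,0.43],
    [0,0,0,0,0,0,0.43],
    [0,0,0,0,0,0,0.43],
  ],
)

```text
time: 2.55
eef_pos: [0.565, 0.146, 0.1607]
orientation: [3.118, 0.382, -0.004]
force: [1.4, -0.4, -0.4]
finger_gap: 0.0501
```

```bash
python3 - <<'E'
from h import *
o=env.get_obs(); print(o["time"],o["eef_pos"],o["force"]); print(rel([.5634,.1505,.2],o))
f=env.grab_frame("wrist"); cv2.imwrite("pics/w2.png",f)
h=cv2.cvtColor(f,cv2.COLOR_BGR2HSV)
m=cv2.inRange(h,(5,170,90),(18,255,255))
k,l,s,c=cv2.connectedComponentsWithStats(m)
for i in range(1,k):
    if s[i,4]>25: print(s[i],c[i],wray(c[i],o,.0936))
E
```

```text
2.55 [0.56503902 0.14602366 0.16067458] [ 1.36628083 -0.35788464 -0.4095336 ]
(array([ 0.00010514,  0.00281783, -0.01103481]), array([ -0.6199995 ,  -4.73494756, -39.3244004 ]))
[ 356  162   35  132 3030] [372.84290429 224.08118812] [0.59573232 0.17400464 0.0936    ]
[307 232  28  28 599] [320.8096828  245.54924875] [0.56465795 0.15045246 0.0936    ]
```

View pics/w2.png

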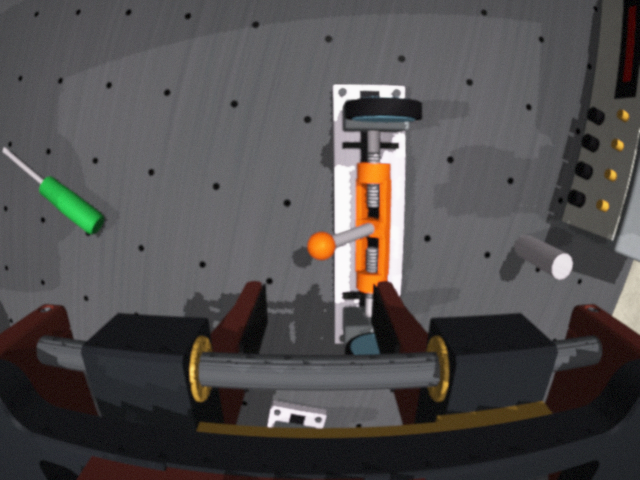

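Wrist picture: ball at (321,246), which gives (0.565, 0.150), agreeing with the other cameras to about 3 mm. I'll centre on it and descend over the ball.

Request:
servo_tool(
  deltas=[
    [0,0,-0.01,-0.5,-5,0,0.43],
    [0,0,0,0,0,20,0.43],
    [0,0,0,0,0,25,0.43],
    [0,0,0,0,0,25,0.43],
    [0,0,0,0,0,12,0.43],
    [0,0,0,0,0,0,0.43],
    [0,0,0,0,0,0,0.43],
  ],
)

```text
time: 3.3
eef_pos: [0.5649, 0.1521, 0.0802]
orientation: [-3.116, -0.4, -0.002]
force: [-0.1, 0.2, 0.1]
finger_gap: 0.0499
```

```bash
python3 - <<'E'
from h import *
o=env.get_obs(); print(o["time"],o["eef_pos"],o["force"])
f=env.grab_frame("wrist"); cv2.imwrite("pics/w3.png",f)
f=env.grab_frame("scene"); cv2.imwrite("pics/s3.png",cv2.resize(f[200:480,240:600],None,fx=2,fy=2))
E
```

```text
3.3 [0.56488785 0.15210021 0.08022578] [-0.08007021  0.21091443  0.1408947 ]
```

View pics/s3.png

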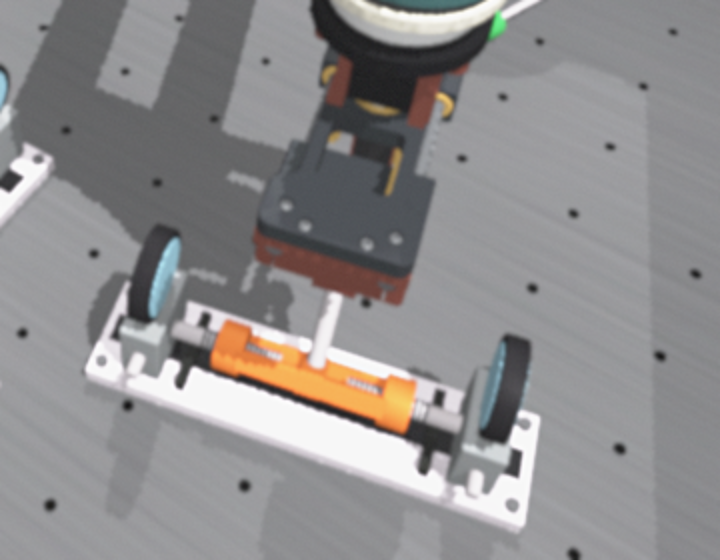

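View pics/w3.png

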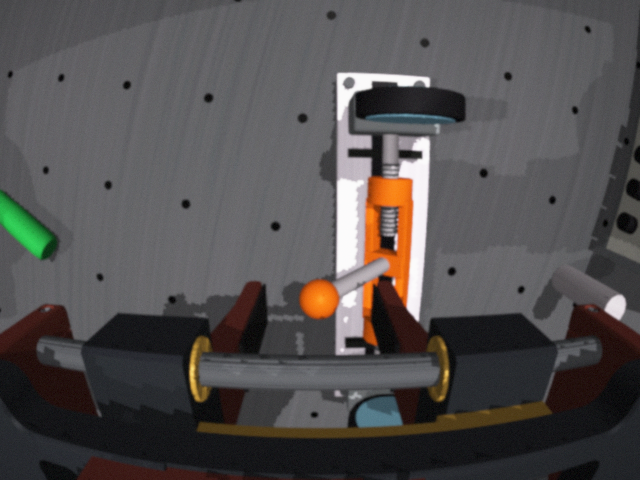

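Request:
servo_tool(
  deltas=[
    [0,0,0,8,0,0,0.43],
    [0,0,0,10,0,0,0.43],
    [0,0,0,10,0,0,0.43],
    [0,0,0,10,0,0,0.43],
    [0,0,0,10,0,0,0.43],
    [0,0,0,10,0,0,0.43],
    [0,0,0,0,0,0,0.43],
  ],
)

```text
time: 4.1
eef_pos: [0.6067, 0.1634, 0.0879]
orientation: [3.112, 0.402, -0.04]
force: [-43.0, -10.8, 105.9]
finger_gap: 0.0516
```

```bash
cat > look.py <<'E'
from h import *
import sys
o=env.get_obs(); print(o["time"],o["eef_pos"],o["force"],"rail",(o["eef_pos"]-AX)@XR,(o["eef_pos"]-AX)@YR)
f=env.grab_frame("wrist"); cv2.imwrite(f"pics/{sys.argv[1]}.png",f)
E
python3 look.py w4
```

```text
4.1 [0.6067278  0.16342639 0.08792659] [-42.96375704 -10.80713878 105.91915259] rail -0.0005342063158110703 -0.0009702315443211165
```

View pics/w4.png

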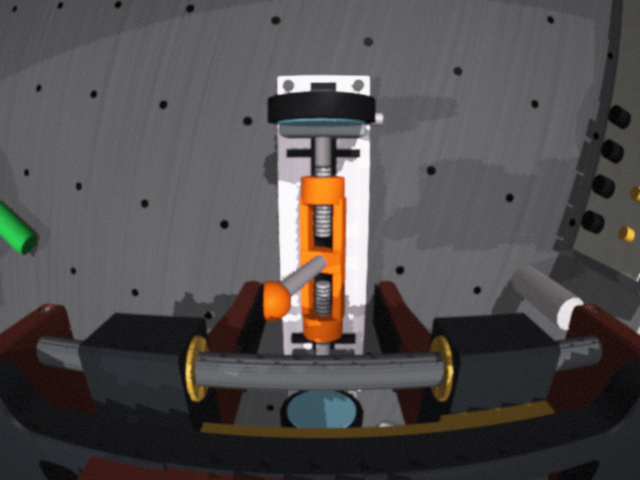

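The push jammed: 43 N back and 106 N up on the tool. The ball rises on its arc, and the level pad is holding it down. I'm backing off right away.

Request:
servo_tool(
  deltas=[
    [0,0,0,-10,0,-6,0.43],
    [0,0,0,-10,0,-2,0.43],
    [0,0,0,-5,0,0,0.43],
    [0,0,0,0,0,0,0.43],
  ],
)

```text
time: 4.55
eef_pos: [0.5956, 0.1604, 0.0868]
orientation: [-3.116, -0.4, 0.001]
force: [0.5, 0.7, 0.2]
finger_gap: 0.0502
```

```bash
python3 look.py w5
```

```text
4.55 [0.59558705 0.16041314 0.08683919] [0.45362547 0.65284356 0.15595487] rail -0.012074786296478941 -0.0010758407579665303
```

View pics/w5.png

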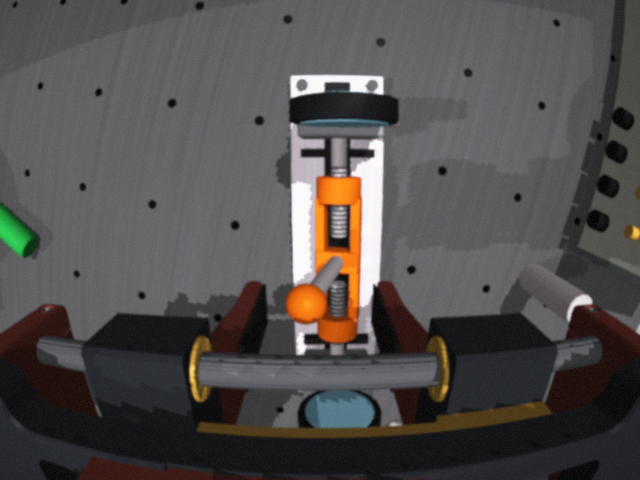

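```bash
cat >> h.py <<'E'
def ball(th): # th: sleeve value
    a=th-0.8; return AX+75e-3*(np.sin(a)*XR+np.cos(a)*Z)
def fit(uv,o):
    best=min(np.arange(0,1.7,.005),key=lambda t:np.linalg.norm((wray(uv,o,ball(t)[2])-ball(t))@XR)); return best,(wray(uv,o,ball(best)[2])-ball(best))@YR
E
python3 - <<'E'
from h import *
o=env.get_obs()
im=cv2.imread("pics/w5.png");h=cv2.cvtColor(im,cv2.COLOR_BGR2HSV)
m=cv2.inRange(h,(5,170,90),(18,255,255))[:,:325]
k,l,s,c=cv2.connectedComponentsWithStats(m)
for i in range(1,k):
    if s[i,4]>100: print(s[i],c[i])
t,dy=fit((306,302),o); b=ball(t)-AX; print(t,dy,b@XR,b[2]+.034)
E
```

```text
[316 176   9  98 811] [320.04069051 224.03205919]
[ 286  285   39   56 1385] [307.14873646 306.00072202]
0.555 -0.0014227501748020023 -0.018191724359142895 0.10676029937294765
```

The ball has turned to about 0.555 rad, 14° short of upright. I'll raise the tip to about 9 mm below the ball's centre and follow its arc in small steps.

Request:
servo_tool(
  deltas=[
    [0,0,0,0,0,-11,0.43],
    [0,0,0,5,0,0,0.43],
    [0,0,0,5,0,-0.5,0.43],
    [0,0,0,5,0,-1,0.43],
    [0,0,0,5,0,-1,0.43],
    [0,0,0,0,0,0,0.43],
  ],
)

```text
time: 5.2
eef_pos: [0.6164, 0.1657, 0.1007]
orientation: [-3.116, -0.4, -0.001]
force: [0.3, 0.9, -0.3]
finger_gap: 0.0501
```

Request:
servo_tool(
  deltas=[
    [0,0,0,5,0,-0.5,0.43],
    [0,0,0,5,0,0,0.43],
    [0,0,0,5,0,0.5,0.43],
    [0,0,0,5,0,1,0.43],
  ],
)

```text
time: 5.6
eef_pos: [0.6351, 0.1707, 0.0997]
orientation: [-3.116, -0.4, -0.0]
force: [-0.3, 0.4, -0.0]
finger_gap: 0.0505
```

```bash
python3 look.py w6
```

```text
5.6 [0.63514804 0.17069821 0.0997117 ] [-0.27181301  0.44228967 -0.03649445] rail 0.028801296739516733 -0.0011024312724487904
```

View pics/w6.png

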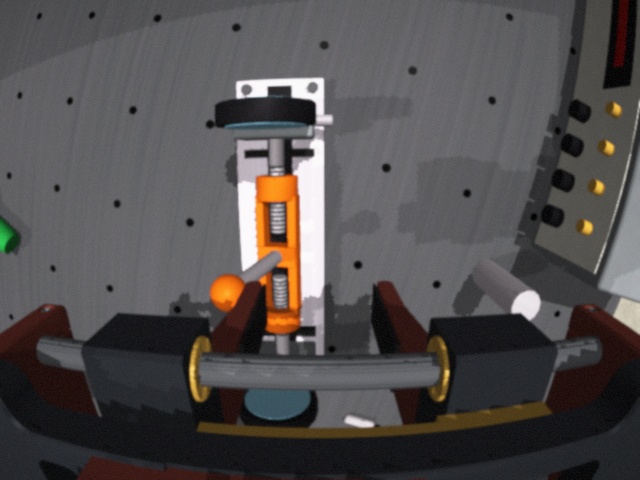

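```bash
python3 - <<'E'
from h import *
o=env.get_obs()
print(fit((227,292),o), proj("top",ball(.2)),proj("top",ball(.55)))
for n in("scene","top"):
    f=env.grab_frame(n);cv2.imwrite(f"pics/{n}7.png",f)
    print(n,[proj(n,ball(t)).round() for t in(.1,.3,.5)])
E
```

```text
(np.float64(0.55), np.float64(-0.002111154672207503)) [208.1006229  204.60726787] [202.64603142 187.89169326]
scene [array([413., 324.]), array([411., 328.]), array([408., 336.])]
top [array([210., 209.]), array([207., 200.]), array([203., 190.])]
```

View pics/scene7.png

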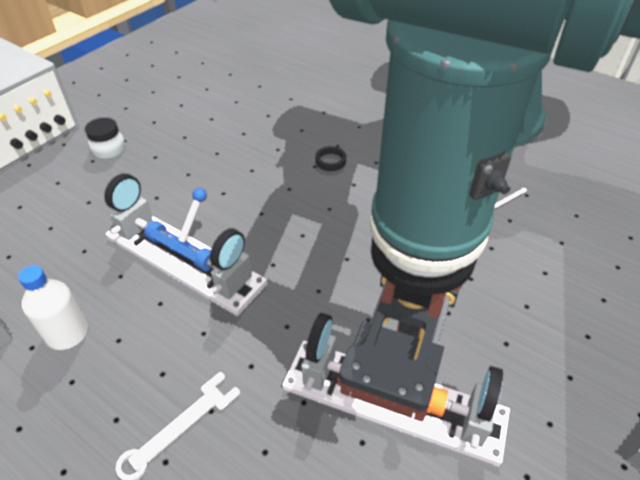

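View pics/top7.png

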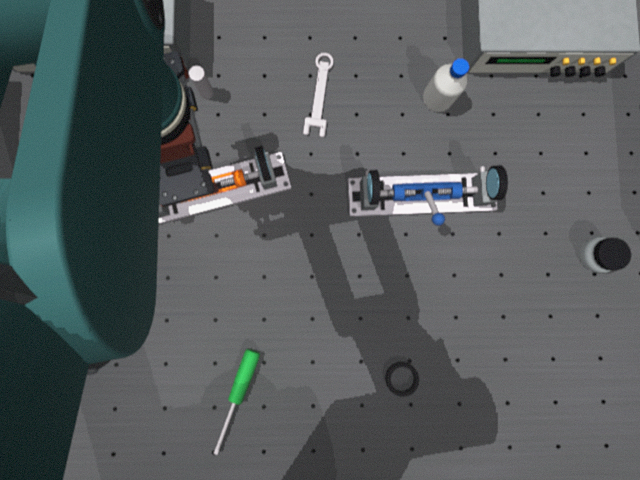

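```bash
cat >> h.py <<'E'
def wproj_tool(p):
    c=env.get_calibration("wrist");K=c["K"];T=np.linalg.inv(np.array(c["T_tool_cam"]))
    q=F@(T[:3,:3]@np.array(p)+T[:3,3]); th=np.arctan2(np.hypot(q[0],q[1]),q[2]); r=K[0,0]*th
    return np.array([K[0,2],K[1,2]])+r*q[:2]/np.hypot(q[0],q[1])
E
python3 - <<'E'
from h import *
im=cv2.imread("pics/w6.png")
for x in(-.0385,-.025,.025,.0385):
  for y in(-.01,.01):
    for z in(0,-.0374):
      p=wproj_tool((x,y,z)); print(x,y,z,p.round()); cv2.circle(im,tuple(int(v) for v in p.round()),2,(0,255,0) if z==0 else (255,255,0),-1)
print(wproj_tool((0,0,0)))
cv2.imwrite("pics/w6z.png",cv2.resize(im[230:430,180:460],None,fx=2.8,fy=2.8))
E
```

```text
-0.0385 -0.01 0 [246. 268.]
-0.0385 -0.01 -0.0374 [230. 295.]
-0.0385 0.01 0 [248. 303.]
-0.0385 0.01 -0.0374 [234. 336.]
-0.025 -0.01 0 [272. 268.]
-0.025 -0.01 -0.0374 [261. 295.]
-0.025 0.01 0 [273. 303.]
-0.025 0.01 -0.0374 [264. 337.]
0.025 -0.01 0 [368. 268.]
0.025 -0.01 -0.0374 [379. 295.]
0.025 0.01 0 [366. 303.]
0.025 0.01 -0.0374 [376. 337.]
0.0385 -0.01 0 [393. 268.]
0.0385 -0.01 -0.0374 [409. 295.]
0.0385 0.01 0 [391. 303.]
0.0385 0.01 -0.0374 [405. 336.]
[319.71112936 286.16448069]
```

View pics/w6z.png

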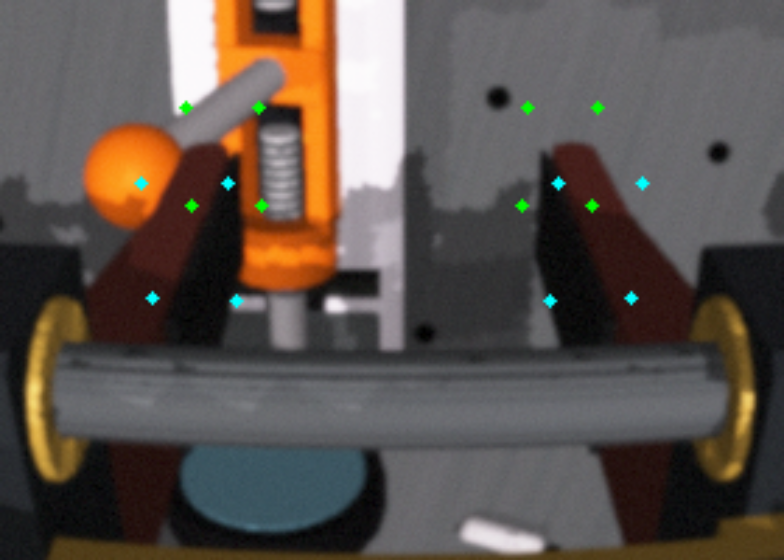

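Wrist picture: the ball at (227,292) is now behind the rear finger. The finger ends show at about row 283, which fits them ending 19 mm short of the nominal TCP. So the fingers rode over the ball and it stayed at about 0.55 rad, which also explains the upward force earlier. I'll lift, go back, and come down about 20 mm deeper.

Request:
servo_tool(
  deltas=[
    [0,0,0,0,0,-15,0.43],
    [0,0,0,-24,0,0,0.43],
    [0,0,0,-22,0,0,0.43],
    [0,0,0,0,0,0,0.43],
    [0,0,0,0,0,20,0.43],
    [0,0,0,0,0,18,0.43],
    [0,0,0,0,0,0,0.43],
  ],
)

```text
time: 6.45
eef_pos: [0.5894, 0.1588, 0.0754]
orientation: [-3.116, -0.4, 0.004]
force: [0.0, 0.1, 0.1]
finger_gap: 0.0499
```

```bash
python3 look.py w8
```

```text
6.45 [0.58936607 0.15882695 0.07543784] [0.02219998 0.05267904 0.051694  ] rail -0.018494710576581763 -0.0010415248674096745
```

View pics/w8.png

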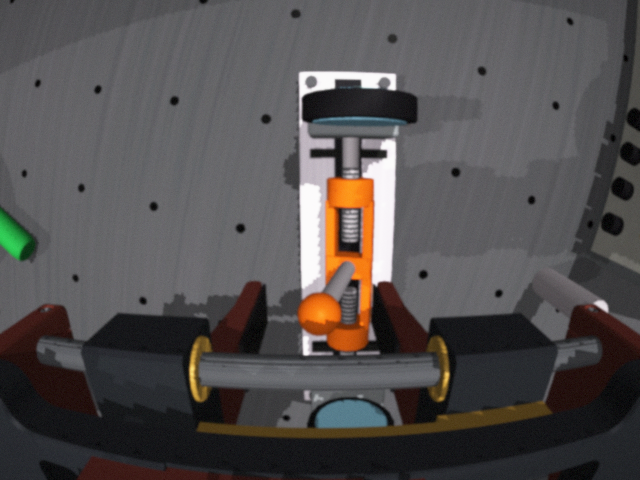

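Wrist picture: ball at (320,314), centred between the jaws and clearly between the pads. I'll push along the arc.

Request:
servo_tool(
  deltas=[
    [0,0,0,8,0,0,0.43],
    [0,0,0,7,0,0,0.43],
    [0,0,0,6,0,-1.5,0.43],
    [0,0,0,6,0,-1.5,0.43],
    [0,0,0,6,0,-1,0.43],
  ],
)

```text
time: 7.0
eef_pos: [0.6223, 0.1674, 0.0812]
orientation: [-3.116, -0.4, 0.001]
force: [-3.7, -0.8, 2.4]
finger_gap: 0.0502
```

```bash
python3 look.py w9
```

```text
7.0 [0.62230121 0.16735381 0.08118273] [-3.66672553 -0.81170624  2.38281195] rail 0.01552627624730375 -0.0010981317435243112
```

View pics/w9.png

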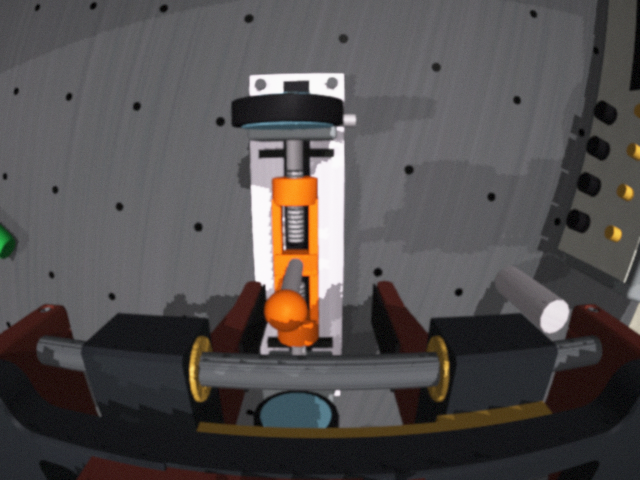

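It works now: about 4 N push, with the ball at (288,308), nearly upright. I'll carry on over the top.

Request:
servo_tool(
  deltas=[
    [0,0,0,6,0,0.5,0.43],
    [0,0,0,6,0,1.5,0.43],
    [0,0,0,6,0,2,0.43],
    [0,0,0,6,0,2.5,0.43],
    [0,0,0,6,0,2.5,0.43],
  ],
)

```text
time: 7.55
eef_pos: [0.6517, 0.175, 0.0713]
orientation: [-3.116, -0.4, -0.0]
force: [-2.6, -0.7, 3.0]
finger_gap: 0.0501
```

```bash
python3 look.py w10
```

```text
7.55 [0.65167096 0.17499919 0.07133473] [-2.630499   -0.69097917  3.01309371] rail 0.04587482489782738 -0.0011083663225627636
```

View pics/w10.png

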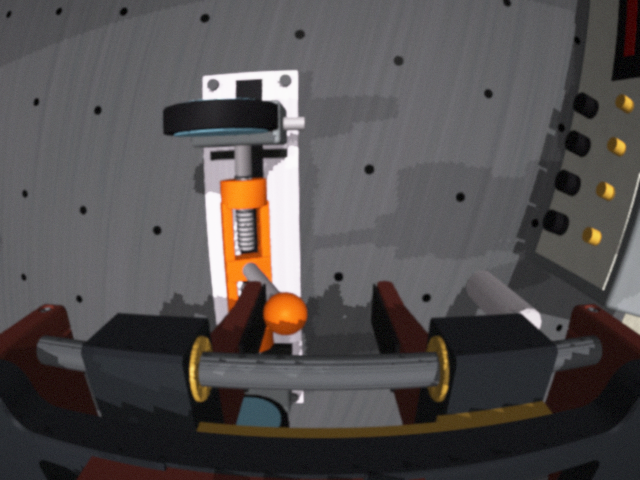

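Request:
servo_tool(
  deltas=[
    [0,0,0,5,0,2,0.43],
    [0,0,0,5,0,2.5,0.43],
    [0,0,0,4,0,2.5,0.43],
    [0,0,0,3,0,2,0.43],
  ],
)

```text
time: 8.0
eef_pos: [0.668, 0.1793, 0.0625]
orientation: [-3.116, -0.4, -0.0]
force: [-3.5, -0.6, 2.3]
finger_gap: 0.0502
```

```bash
python3 look.py w11
```

```text
8.0 [0.66795501 0.17928037 0.06247227] [-3.47414038 -0.63045815  2.29140806] rail 0.0627122030535268 -0.0010732026084984282
```

View pics/w11.png

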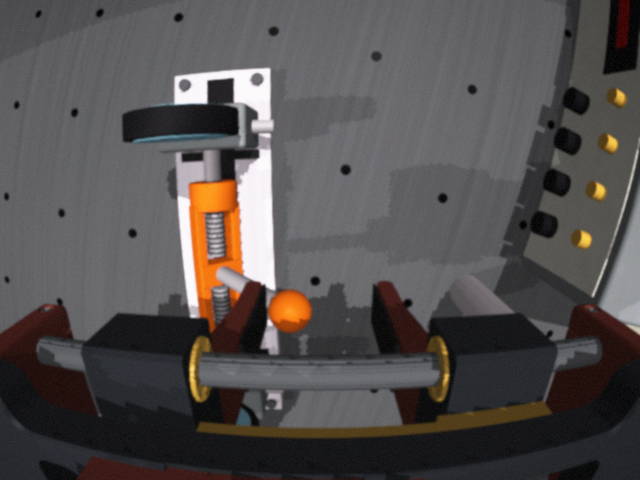

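Request:
servo_tool(
  deltas=[
    [0,0,0,3,0,1.5,0.43],
    [0,0,0,2,0,1,0.43],
    [0,0,0,0,0,0,0.43],
  ],
)

```text
time: 8.35
eef_pos: [0.6722, 0.1804, 0.0598]
orientation: [-3.116, -0.4, 0.001]
force: [-3.2, -0.4, 0.2]
finger_gap: 0.0501
```

Request:
servo_tool(
  deltas=[
    [0,0,0,2,0,1,0.43],
    [0,0,0,2,0,1,0.43],
    [0,0,0,0,0,0,0.43],
  ],
)

```text
time: 8.65
eef_pos: [0.6735, 0.1808, 0.0583]
orientation: [3.115, 0.4, -0.008]
force: [-9.9, -1.4, 7.8]
finger_gap: 0.0503
```

Request:
servo_tool(
  deltas=[
    [0,0,0,3,0,0.5,0.43],
    [0,0,0,0,0,0,0.43],
  ],
)

```text
time: 8.85
eef_pos: [0.674, 0.181, 0.0577]
orientation: [3.115, 0.401, -0.016]
force: [-15.0, -5.2, 12.9]
finger_gap: 0.0505
```

```bash
python3 look.py w12
```

```text
8.85 [0.67395446 0.18099038 0.05771706] [-15.014904    -5.2265076   12.93339898] rail 0.06894899537399155 -0.0009318196271862666
```

View pics/w12.png

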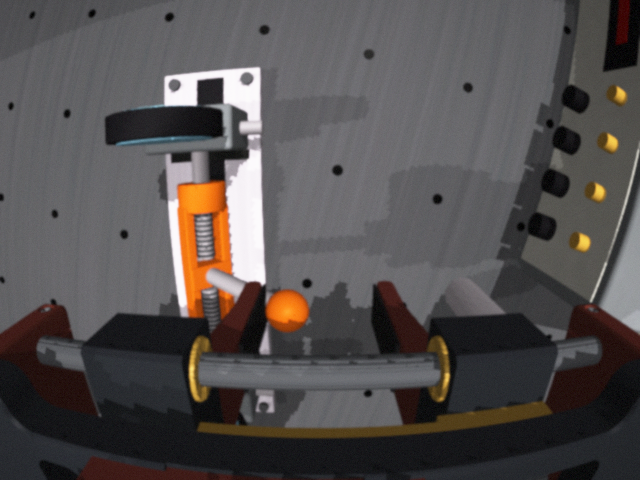

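The force rose steadily with no further motion, and the TCP is where the geometry puts the 1.6 rad stop. I'll release by backing off in x, then going straight up.

Request:
servo_tool(
  deltas=[
    [0,0,0,-7,0,-1,0.43],
    [0,0,0,-7,0,0,0.43],
    [0,0,0,0,0,0,0.43],
    [0,0,0,0,0,-25,0.43],
    [0,0,0,0,0,-40,0.43],
    [0,0,0,0,0,-40,0.43],
    [0,0,0,-40,0,0,0.43],
    [0,0,0,-45,0,0,0.43],
    [0,0,0,-40,0,0,0.43],
    [0,0,0,0,0,0,0.43],
  ],
)

```text
time: 9.9
eef_pos: [0.5387, 0.1461, 0.1631]
orientation: [3.116, 0.4, -0.008]
force: [0.2, 0.5, -0.6]
finger_gap: 0.0499
```

```bash
python3 look.py w13; python3 - <<'E'
from h import *
f=env.grab_frame("scene");cv2.imwrite("pics/scene13.png",f)
f=cv2.imread("pics/w13.png");h=cv2.cvtColor(f,cv2.COLOR_BGR2HSV);o=env.get_obs()
k,l,s,c=cv2.connectedComponentsWithStats(cv2.inRange(h,(5,170,90),(18,255,255)))
for i in range(1,k):
    if s[i,4]>100: print(s[i],c[i],fit(c[i],o))
print([proj("scene",ball(t)).round() for t in(1.2,1.4,1.6)])
E
```

```text
9.9 [0.53874101 0.14606865 0.16309946] [ 0.18506684  0.53876821 -0.61725176] rail -0.07070094647577652 -0.0006173204157207533
[ 385  171   34  129 2721] [400.00588019 231.05255421] (np.float64(0.66), np.float64(0.016118081577712277))
[470 239  24  24 455] [481.32307692 250.47032967] (np.float64(1.695), np.float64(-0.00503797847295816))
[array([395., 379.]), array([390., 394.]), array([386., 409.])]
```

View pics/w13.png

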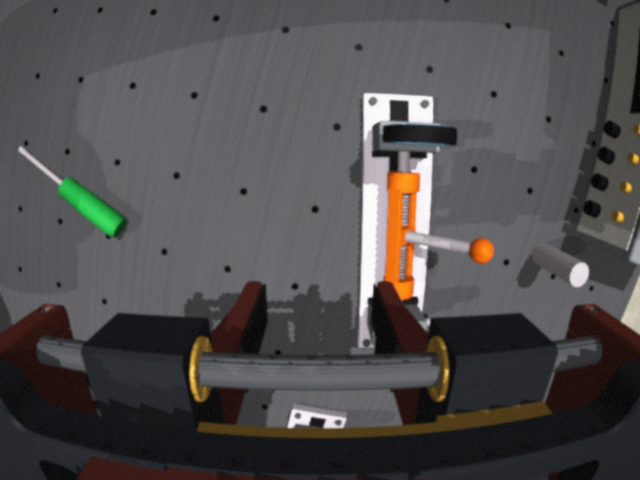

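View pics/scene13.png

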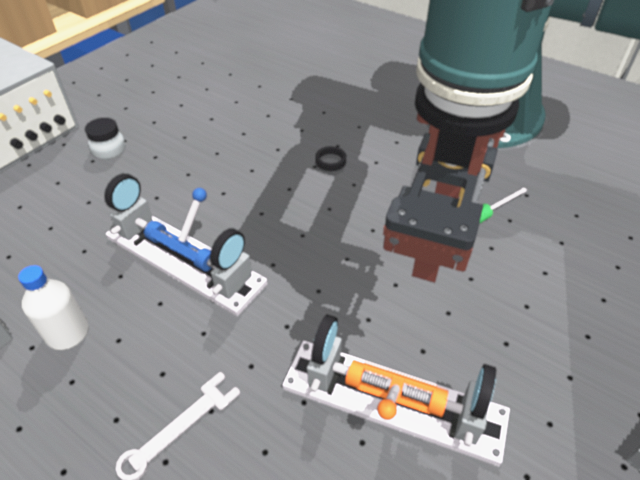

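The scene picture shows the orange ball at (387,409), against a prediction of (386,409) for 1.6 rad. Both carriages are drawn in and the blue ball is unchanged at (200,195). The tool is clear of everything, so I'm handing in.

```bash
python3 -c "
from station import env
print(env.get_obs()['force']); print(env.close_job())"
```

```text
[ 0.86584633 -0.10481073  0.50965469]
the job is handed in; nothing more can be done
None
```

I swung the orange bar over the top to its stop, backed the gripper off and handed the job in at about 10 s of the 29 s allowed. `close_job` gives no verdict, so the result rests on my own checks.

**Last checks:**
- **Orange ball:** it sits at (387,409) in the scene picture, and the position predicted for 1.6 rad is (386,409). The wrist camera gave 1.695 rad, which is past the stop, so that reading is off by about 0.1 rad. Both readings are above 1.4.
- **Stop contact:** the force rose from about 3 N to about 20 N with almost no further movement, so the bar was against its stop.
- **Blue turnbuckle:** its ball is at (200,195) in the scene picture, the same as at the start.
- **Robot clear:** the arm is back and up, and the tool force reads about 1 N or less, which is noise level.

**Failed attempts:**
- **First push:** it jammed with about 115 N at the wrist, just under the 120 N limit, and I backed off straight away. It turned the bar only part of the way.
- **Second push:** the fingers passed over the ball without moving it. In the wrist image the fingers seem to end about 19 mm short of the nominal TCP.
- **Third push:** going about 20 mm deeper and following the ball's arc took 3 to 5 N and worked.

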